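# Start the kitchen timers in cooking order

### The arm

A 6-joint arm with a two-finger parallel gripper is mounted at the origin on the work surface. World frame = base frame: x ahead of the robot, y to its left, z up, the work surface at z = 0. Lengths are in m, angles in rad, forces in N, time in s.
With the tool pointing down it reaches from about 0.325 to 0.925 m from the base axis. Payload 3.1 kg.
Tool frame: the origin (TCP) lies midway between the tips of the shut fingers; the grasp point (between the pads) lies 19 mm behind it; z points along the fingers, x is the direction in which the jaws open and shut, and the axes are right-handed (so a half turn about z gives the same grasp; the last joint's range is limited). The gripper opens to 85 mm and grips with 20 to 120 N. Pads are 22 mm wide; open, the fingers measure 114 mm over their backs; the gripper's body (76 mm by 85 mm) begins 54 mm behind the grasp point. The pads swing forward as they close: fully open they stand 13 mm farther back than shut.
Start: joints at [1.031, 0.217, 1.613, -0, 1.311, -0.112], TCP at [0.259, 0.569, 0.231] pointing down, gripper open.
Joint ranges: [-2.75, 2.75], [-0.78, 2.1], [0.31, 2.55], [-1.13, 4.27], [0.13, 2.63], [-2.58, 2.58]. Speed limits (rad/s): [2.79, 2.79, 3.14, 3.14, 3.14, 3.14].

### API

Orientations are given as a unit quaternion [x, y, z, w].
In Python, from workcell import sensors, vision, order gives the robot as it stands.
- The arm moves only by the tool servo_tool, never from a script. Its argument "targets" is a list of rows, each a list of 3 entries, a list of its own where there are three numbers: the shift along the world's x, y, z in m, then the turn, a rotation vector about the world's x, y, z in degrees, then the closure, from 0 (fully open) to 1 (shut). A call has 1 to 20 rows; each row shifts and turns the commanded pose from where the row before left it; what a row does not reach is not made up. A row lasts 1/8 s, in which the tool goes at most 62.5 mm and 10.7 degrees, less where a joint would pass 70% of its speed; a pose out of reach is approached as far as the arm can. A call is refused whole if a number of a shift passes 0.0625 or a number of a turn 10.7, either way. A call with a gripper value outside its range is refused whole. The fingers move at their own pace and stop on an object; the grip force is fixed at half the most. Time passes only in rows, so rows that do not move let the fingers close. It gives the time, the measured TCP pose, the force and the opening at its end, in the units of the state.
- sensors.get_state(): the state, without advancing time (a new reading comes with each control period).
- vision.capture(name): name is "side" or "top" or "wrist"; returns (picture, depth): 480x640x3 uint8, blue, green, red; 480x640 float32, m along the optical axis (not along the pixel's ray), 0 where there is no reading.
- vision.get_calibration(name): a dict with "mtx" (3x3 intrinsics, pixels), "world_to_cam" (4x4, takes a point from world to camera coordinates). Camera axes: x right, y up, looking along -z (the intrinsics and any distortion apply to the point x, -y, -z); pixel columns grow to the right and rows downward; lengths in m; the calibration is good to about 2 mm. The wrist camera is an equidistant fisheye: a pixel r from the principal point sees the ray r / f radians off the axis. A picture is of the moment at which its call begins: read the wrist's pose just before it. get_calibration takes no time and is no camera call; for the wrist camera it gives the pose at the moment of the call.
- order.close_job(): hands the job in, once; it reports no verdict.
The state is a dict: "clock": time; "q": joint angles; "joint_vel": joint speeds; "joint_efforts": joint torques, N m; "tcp_pos": TCP position; "eef_rot": TCP orientation; "ft_force": force on the tool from outside, world axes, zero at the start; "wrist_torque": the same for the moment, N m; "gripper_width": opening from 0.0 (shut) to 1.0 (fully open).
Only numpy, scipy, OpenCV 4.12 (cv2) and the standard library are available. Lean on these libraries where they do the work, as an engineer would, in place of code of your own. Each camera call takes 0.05 s, during which the arm holds its last target. There are 200 camera calls.

### The job

Start the three kitchen timers for tonight's dishes in cooking order: with the fingertips, lightly tap down the raised key on the large round timer, then the one on the square timer, then the one on the long oblong timer, each all the way so that it stays down. Leave the small round timer's key up, do not lift or shove any timer, and leave the ramekin and the lid where they are.

Things in the scene. Friction and masses are not known exactly. Their poses are not given: they have to be found in the camera images.
- round_timer: The large round kitchen timer, loose on the counter: a white disc 84 mm in diameter, case 30 mm high, with a dark display window and one raised grey key on top. Origin: centre of the underside; z up; key centre 14 mm from the case centre along the case's +x, the window on the other side.
- round_key_top (a point): Centre of the top face of the large round timer's key: a flat grey disc 32 mm in diameter whose top is 50 mm above the counter (20 mm above the case) when up, 42 mm when fully down and let go. The face is a sprung pad that gives a further 1 mm for every 1.5 N, up to 9 mm, while it is pressed. Moves with the key.
- round_key (a joint): How far the large round timer's key is pushed down, m: 0 up (stopped), 0.008 fully down (running). It resists with about 2 N all the way, stays where it is left, and has a firm stop at 0.008, after which only the sprung pad gives: a light press of 4 to 6 N takes it fully down. The timer runs from 0.005 on.
- square_timer: The square kitchen timer, loose on the counter: a white square block 78 x 78 mm, case 30 mm high, with a dark display window and one raised grey key on top. Origin: centre of the underside; z up; key centre 14 mm from the case centre along the case's +x, the window on the other side.
- square_key_top (a point): Centre of the top face of the square timer's key: a flat grey disc 32 mm in diameter whose top is 50 mm above the counter (20 mm above the case) when up, 42 mm when fully down and let go. The face is a sprung pad that gives a further 1 mm for every 1.5 N, up to 9 mm, while it is pressed. Moves with the key.
- square_key (a joint): How far the square timer's key is pushed down, m: 0 up (stopped), 0.008 fully down (running). It resists with about 2 N all the way, stays where it is left, and has a firm stop at 0.008, after which only the sprung pad gives: a light press of 4 to 6 N takes it fully down. The timer runs from 0.005 on.
- oblong_timer: The long oblong kitchen timer, loose on the counter: a white block 56 mm (its x) x 120 mm (its y), case 30 mm high, with a dark display window and one raised grey key on top. Origin: centre of the underside; z up; key centre 30 mm from the case centre along the case's +y, the window on the other side.
- oblong_key_top (a point): Centre of the top face of the long oblong timer's key: a flat grey disc 32 mm in diameter whose top is 50 mm above the counter (20 mm above the case) when up, 42 mm when fully down and let go. The face is a sprung pad that gives a further 1 mm for every 1.5 N, up to 9 mm, while it is pressed. Moves with the key.
- oblong_key (a joint): How far the long oblong timer's key is pushed down, m: 0 up (stopped), 0.008 fully down (running). It resists with about 2 N all the way, stays where it is left, and has a firm stop at 0.008, after which only the sprung pad gives: a light press of 4 to 6 N takes it fully down. The timer runs from 0.005 on.
- small_timer: The small round kitchen timer, loose on the counter: a white disc only 60 mm in diameter, to be left alone, case 30 mm high, with a dark display window and one raised grey key on top. Origin: centre of the underside; z up; key centre 8 mm from the case centre along the case's +x, the window on the other side.
- small_key_top (a point): Centre of the top face of the small round timer's key: a flat grey disc 28 mm in diameter whose top is 50 mm above the counter (20 mm above the case) when up, 42 mm when fully down and let go. The face is a sprung pad that gives a further 1 mm for every 1.5 N, up to 9 mm, while it is pressed. Moves with the key.
- small_key (a joint): How far the small round timer's key is pushed down, m: 0 up (stopped), 0.008 fully down (running). It resists with about 2 N all the way, stays where it is left, and has a firm stop at 0.008, after which only the sprung pad gives: a light press of 4 to 6 N takes it fully down. The timer runs from 0.005 on.
- ramekin: Empty glass ramekin, 84 mm across the rim, 45 mm high, loose on the counter; origin at the centre of the underside. A bystander.
- lid: Red silicone pot lid lying on the counter: disc 110 mm in diameter, 8 mm thick, with a 28 mm knob whose top is 23 mm up; origin at the centre of the underside. A bystander.
Mind the look-alikes: they are no part of the job. What is shaped like the square_timer but pink is not meant. What is shaped like the round_timer but pink is not meant.

How it is judged:
On the way, in this order (a step that is already met when the one before it is completed fails the run):
1. the large round timer's key is tapped down (value of joint round_key above 0.005 m), for 0.1 s.
2. the square timer's key is tapped down (value of joint square_key above 0.005 m), for 0.1 s.
3. the long oblong timer's key is tapped down (value of joint oblong_key above 0.005 m), for 0.1 s.
At the end, for the whole second after the job is handed in: The keys of the large round, square and oblong timers are down by more than 5 mm of their 8 mm, pressed in that order; the small timer's key is up (under 3 mm); every timer stands upright, at rest, within 20 mm of where it began, and the ramekin and the lid within 15 mm (value of joint each of round_key, square_key, oblong_key above 0.005 m and value of joint small_key below 0.003 m and distance of each of round_timer, square_timer, oblong_timer, small_timer from where it was at the start of the episode below 0.02 m and angle between each of round_timer, square_timer, oblong_timer, small_timer's own z axis and vertical below 0.1 rad and linear speed of each of round_timer, square_timer, oblong_timer, small_timer below 0.02 m/s and distance of each of ramekin, lid from where it was at the start of the episode below 0.015 m); the robot touches nothing.
It fails at once if a timer is started out of order (square before large round, or oblong before square) ((value of joint square_key above 0.003 m and value of joint round_key below 0.005 m) or (value of joint oblong_key above 0.003 m and value of joint square_key below 0.005 m)).
It fails at once if the small round timer's key is pushed (value of joint small_key above 0.003 m).
It fails at once if any timer is pressed hard (over 25 N) (contact force between any of the fingers, the arm and round_timer above 25 N or contact force between any of the fingers, the arm and square_timer above 25 N or contact force between any of the fingers, the arm and oblong_timer above 25 N or contact force between any of the fingers, the arm and small_timer above 25 N).
It fails at once if any timer is lifted (over 8 mm), carried or shoved (over 20 mm), or tipped (distance of any of round_timer, square_timer, oblong_timer, small_timer from where it was at the start of the episode above 0.02 m or angle between any of round_timer, square_timer, oblong_timer, small_timer's own z axis and vertical above 0.2 rad or height (world z) of any of round_timer, square_timer, oblong_timer, small_timer above 0.008 m).
It fails at once if the ramekin or the lid is moved over 15 mm or tipped (distance of any of ramekin, lid from where it was at the start of the episode above 0.015 m or angle between any of ramekin, lid's own z axis and vertical above 0.2 rad).
It also fails if it takes over 40 s, if anything falls off the work surface, if the arm or the gripper's body presses on something with over 40 N, if the wrist force passes 120 N, or if a joint passes its speed limit or range.

## Working session

There is one attempt and no reset: what is moved stays moved. The work goes in short steps, Python scripts to look and compute and a tool call to move; the robot and the scene stay as the last step left them, time stands still between calls to the robot, and variables do not carry over. Pictures are saved under pics/ and viewed, about 8 in all and at most 12, crops included, and the job is handed in when it is done.

Besides the shell and the picture viewer there is one more tool, called in YAML: its name, and indented under it one key for each argument. servo_tool: Moves the arm, as the interface text tells. Its arguments: {"type":"object","properties":{"targets":{"type":"array"}},"required":["targets"]}

```bash
mkdir -p pics
cat > h.py <<'E'
import numpy as np,cv2
from workcell import sensors,vision,order
def world(c,D,u,v):
    K=np.array(c["mtx"]);T=np.linalg.inv(np.array(c["world_to_cam"]))
    d=np.median(D[v-1:v+2,u-1:u+2])
    p=np.array([(u-K[0,2])/K[0,0]*d,-(v-K[1,2])/K[1,1]*d,-d,1])
    return (T@p)[:3]
E
python3 - <<'E'
from h import *
for n in("top","side"):
    i,d=vision.capture(n);cv2.imwrite(f"pics/{n}1.png",i);np.save(n+"d.npy",d)
    c=vision.get_calibration(n);print(c)
print(sensors.get_state())
E
```

```text
{'mtx': array([[527.73460357,   0.        , 325.53226093],
       [  0.        , 527.73460357, 240.07707711],
       [  0.        ,   0.        ,   1.        ]]), 'world_to_cam': array([[-0.01360862, -0.99985194,  0.01053115,  0.01058626],
       [ 0.99709273, -0.01277987,  0.07511837, -0.53039991],
       [-0.07497266,  0.01152279,  0.99711901, -1.24291965],
       [ 0.        ,  0.        ,  0.        ,  1.        ]])}
{'mtx': array([[514.93668763,   0.        , 316.79719415],
       [  0.        , 514.93668763, 238.97536907],
       [  0.        ,   0.        ,   1.        ]]), 'world_to_cam': array([[ 6.91459858e-01, -7.22414767e-01,  4.11439328e-04,
        -3.55740383e-01],
       [ 4.70417285e-01,  4.50692361e-01,  7.58672508e-01,
        -2.98435547e-01],
       [-5.48261655e-01, -5.24398037e-01,  6.51472069e-01,
        -6.64745582e-01],
       [ 0.00000000e+00,  0.00000000e+00,  0.00000000e+00,
         1.00000000e+00]])}
{'clock': 0.1, 'q': array([ 1.03080804e+00,  2.17697237e-01,  1.61476646e+00, -7.58702160e-06,
        1.31132829e+00, -1.12215056e-01]), 'joint_vel': array([ 8.18617644e-05, -2.30263368e-03, -3.87253793e-03,  4.81505405e-04,
        3.61137750e-04, -1.42495158e-03]), 'joint_efforts': array([-9.65645886e-04, -3.98079479e+01, -3.04968953e+01, -2.19085050e-04,
        4.26745653e-03,  1.82249335e-05]), 'tcp_pos': array([0.25888771, 0.56805061, 0.23009115]), 'eef_rot': array([ 8.41083297e-01,  5.40904500e-01, -9.84078226e-04,  4.90787646e-04]), 'ft_force': array([ 0.4156164 , -0.30519875,  0.54230779]), 'wrist_torque': array([-0.01500623, -0.0433594 ,  0.01161071]), 'gripper_width': 0.9948711674647374}
```

View pics/top1.png

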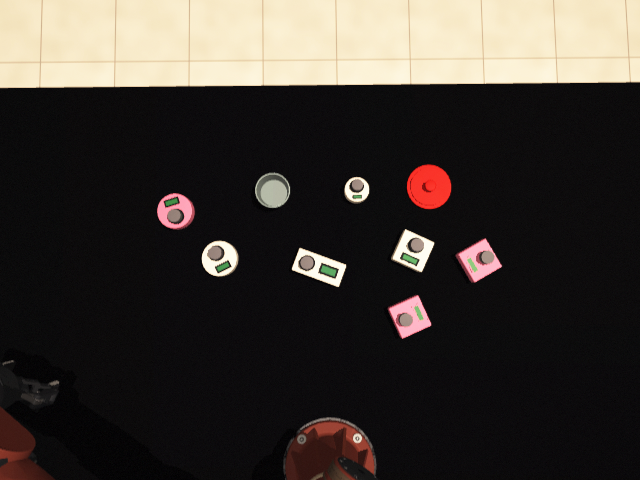

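View pics/side1.png

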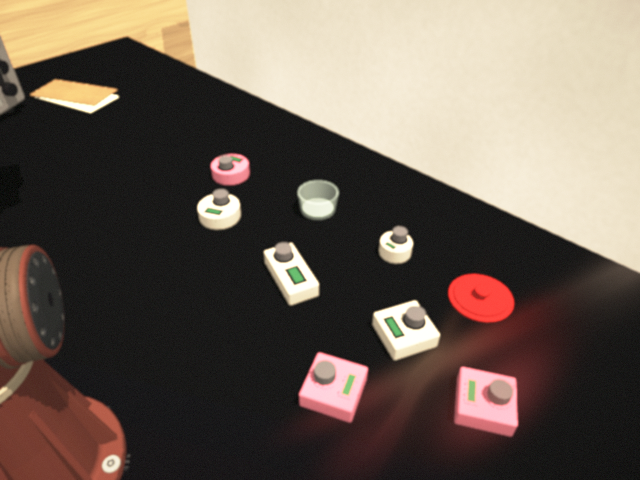

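The top view shows the white targets: large round with its key at about (215,253), square with its key at (416,245), and oblong with its key at (307,263). Things that could be confused with them are the pink round (176,211), the pink squares (409,317) and (479,261), and the small white round (357,190). The side view shows the same layout. Next I'll measure the keys and check one close crop.

Run:
```python
from h import *
i=cv2.imread("pics/top1.png");d=np.load("topd.npy");c=vision.get_calibration("top")
for n,u,v in [("rk",215,253),("rcase",229,258),("sk",416,245),("ok",307,263),("smallk",357,186),("counter",320,330)]:
    print(n,world(c,d,u,v).round(4), np.linalg.norm(world(c,d,u,v)[:2]).round(3))
# key centroid by height + greyness
K=c["mtx"];v,u=np.mgrid[:480,:640]
P=np.stack([(u-K[0,2])/K[0,0]*d,-(v-K[1,2])/K[1,1]*d,-d,np.ones_like(d)],-1)@np.linalg.inv(c["world_to_cam"]).T
for n,a,b in [("r",215,253),("s",416,245),("o",307,263)]:
    m=(abs(u-a)<13)&(abs(v-b)<13)&(P[...,2]>.043)&(P[...,2]<.06)
    print(n,m.sum(),P[m][:,:3].mean(0).round(4),np.ptp(P[m][:,:2],axis=0).round(3))
cr=[cv2.resize(i[b-25:b+25,a-30:a+30],None,fx=4,fy=4,interpolation=2) for a,b in((218,258),(413,250),(318,266))]
cv2.imwrite("pics/crop.png",np.hstack(cr))
```

```text
rk [0.5013 0.2613 0.0507] 0.565
rcase [0.4901 0.2322 0.031 ] 0.542
sk [ 0.514  -0.2075  0.0495] 0.554
ok [0.4753 0.0478 0.0492] 0.478
smallk [ 0.655  -0.0719  0.0501] 0.659
counter [ 0.3156  0.0196 -0.0017] 0.316
r 154 [0.5017 0.2623 0.0505] [0.03  0.031]
s 146 [ 0.5141 -0.2091  0.0501] [0.029 0.031]
o 144 [0.4758 0.0493 0.0505] [0.03 0.03]
```

View pics/crop.png

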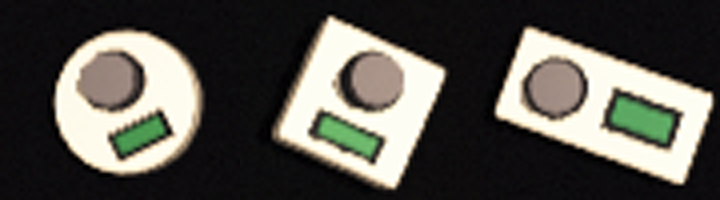

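The crop confirms all three are white, each with its grey key up and a dark and green window. The key tops measure z ≈ 0.050 and about 31 mm across, which fits the description. I'll shut the fingers and go above the round key.

servo_tool:
  targets:
    - [[0.0243, -0.0306, -0.012], [0, 0, 0], 1]
    - [[0.0243, -0.0306, -0.012], [0, 0, 0], 1]
    - [[0.0243, -0.0306, -0.012], [0, 0, 0], 1]
    - [[0.0243, -0.0306, -0.012], [0, 0, 0], 1]
    - [[0.0243, -0.0306, -0.012], [0, 0, 0], 1]
    - [[0.0243, -0.0306, -0.012], [0, 0, 0], 1]
    - [[0.0243, -0.0306, -0.012], [0, 0, 0], 1]
    - [[0.0243, -0.0306, -0.012], [0, 0, 0], 1]
    - [[0.0243, -0.0306, -0.012], [0, 0, 0], 1]
    - [[0.0243, -0.0306, -0.012], [0, 0, 0], 1]
    - [[0, 0, 0], [0, 0, 0], 1]
    - [[0, 0, 0], [0, 0, 0], 1]
    - [[0, 0, 0], [0, 0, 0], 1]

```text
clock: 1.72
tcp_pos: [0.5018, 0.2636, 0.1116]
eef_rot: [0.841, 0.541, 0.0, -0.0]
ft_force: [0.3, 0.6, 0.7]
gripper_width: 0.009
```

Run:
```python
from h import *
c=vision.get_calibration("wrist");i,d=vision.capture("wrist");cv2.imwrite("pics/w1.png",i)
# project the believed key centre into the equidistant fisheye
K=c["mtx"];p=(c["world_to_cam"]@[.5017,.2623,.0505,1])[:3]*[1,-1,-1]
r=np.hypot(*p[:2]);t=np.arctan2(r,p[2]);print(K[0,2]+K[0,0]*t*p[0]/r,K[1,2]+K[1,1]*t*p[1]/r)
```

```text
320.39435102705545 261.3516841667697
```

View pics/w1.png

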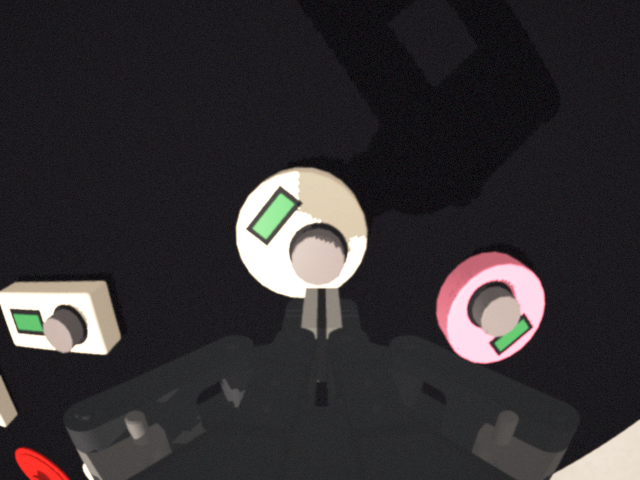

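The wrist view shows the key at (318,257) against a predicted (320,261), so they agree within about 2 mm. The fingers are shut above the white round timer. I'll descend until first contact.

servo_tool:
  targets:
    - [[0, -0.001, -0.02], [0, 0, 0], 1]
    - [[0, 0, -0.02], [0, 0, 0], 1]
    - [[0, 0, -0.014], [0, 0, 0], 1]
    - [[0, 0, -0.004], [0, 0, 0], 1]
    - [[0, 0, -0.004], [0, 0, 0], 1]
    - [[0, 0, -0.004], [0, 0, 0], 1]
    - [[0, 0, -0.003], [0, 0, 0], 1]
    - [[0, 0, 0], [0, 0, 0], 1]
    - [[0, 0, 0], [0, 0, 0], 1]

```text
clock: 2.9
tcp_pos: [0.5025, 0.2619, 0.0426]
eef_rot: [0.841, 0.541, 0.0, 0.0]
ft_force: [-0.7, 0.8, 1.4]
gripper_width: 0.001
```

servo_tool:
  targets:
    - [[0, 0, -0.002], [0, 0, 0], 1]
    - [[0, 0, -0.002], [0, 0, 0], 1]
    - [[0, 0, 0], [0, 0, 0], 1]
    - [[0, 0, 0], [0, 0, 0], 1]

```text
clock: 3.4
tcp_pos: [0.5026, 0.2619, 0.0388]
eef_rot: [0.841, 0.541, 0.0, 0.0]
ft_force: [-1.0, -0.5, 5.4]
gripper_width: 0.003
```

The force rose as it should at the firm stop. I'll press 1 mm more, then rise and go above the square key.

servo_tool:
  targets:
    - [[0, 0, -0.001], [0, 0, 0], 1]
    - [[0, 0, 0], [0, 0, 0], 1]
    - [[0, 0, 0.02], [0, 0, 0], 1]
    - [[0, 0, 0.04], [0, 0, 0], 1]
    - [[0, 0, 0.012], [0, 0, 0], 1]
    - [[0.0013, -0.0523, 0], [0, 0, 0], 1]
    - [[0.0013, -0.0523, 0], [0, 0, 0], 1]
    - [[0.0013, -0.0523, 0], [0, 0, 0], 1]
    - [[0.0013, -0.0523, 0], [0, 0, 0], 1]
    - [[0.0013, -0.0523, 0], [0, 0, 0], 1]
    - [[0.0013, -0.0523, 0], [0, 0, 0], 1]
    - [[0.0013, -0.0523, 0], [0, 0, 0], 1]
    - [[0.0013, -0.0523, 0], [0, 0, 0], 1]
    - [[0.0013, -0.0523, 0], [0, 0, 0], 1]
    - [[0, 0, 0], [0, 0, 0], 1]
    - [[0, 0, 0], [0, 0, 0], 1]

```text
clock: 5.4
tcp_pos: [0.5132, -0.2086, 0.1085]
eef_rot: [0.841, 0.54, -0.0, -0.001]
ft_force: [-0.3, 1.0, 0.3]
gripper_width: 0.001
```

```bash
cat >> h.py <<'E'
def keys():
    i,d=vision.capture("top");c=vision.get_calibration("top")
    for n,u,v in [("round",215,253),("square",416,245),("oblong",307,263),("small",357,186),("lid",416,195),("ramekin",272,192)]:
        print(n,world(c,d,u,v).round(4))
    return i
def wpred(p):
    c=vision.get_calibration("wrist");i,_=vision.capture("wrist")
    K=c["mtx"];q=(c["world_to_cam"]@[*p,1])[:3]*[1,-1,-1]
    r=np.hypot(*q[:2]);t=np.arctan2(r,q[2]);print("pred",K[0,2]+K[0,0]*t*q[0]/r,K[1,2]+K[1,1]*t*q[1]/r)
    return i
E
python3 - <<'E'
from h import *
keys();cv2.imwrite("pics/w2.png",wpred([.5141,-.2091,.0501]))
print(sensors.get_state()["tcp_pos"])
E
```

```text
round [0.5018 0.263  0.0422]
square [ 0.4866 -0.1283  0.4811]
oblong [0.4753 0.0478 0.0508]
small [ 0.655  -0.0719  0.05  ]
lid [ 0.6385 -0.2182  0.0092]
ramekin [0.6506 0.1321 0.0055]
pred 321.281946811871 264.3256052688116
[ 0.51341396 -0.20760561  0.10867324]
```

View pics/w2.png

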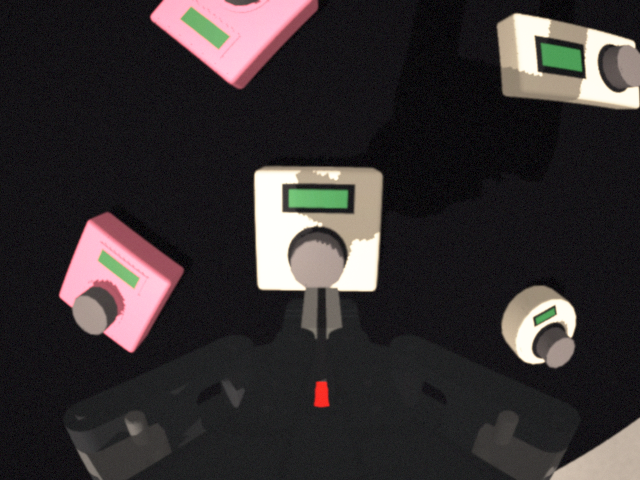

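The round key is down at 0.042. The wrist view shows the tips over the white square's key at (318,259), predicted (321,264), which is within 2–3 mm. Pressing it.

servo_tool:
  targets:
    - [[0, -0.001, -0.02], [0, 0, 0], 1]
    - [[0, 0, -0.02], [0, 0, 0], 1]
    - [[0, 0, -0.011], [0, 0, 0], 1]
    - [[0, 0, -0.004], [0, 0, 0], 1]
    - [[0, 0, -0.004], [0, 0, 0], 1]
    - [[0, 0, -0.004], [0, 0, 0], 1]
    - [[0, 0, -0.004], [0, 0, 0], 1]
    - [[0, 0, -0.002], [0, 0, 0], 1]
    - [[0, 0, 0], [0, 0, 0], 1]
    - [[0, 0, 0], [0, 0, 0], 1]

```text
clock: 6.75
tcp_pos: [0.5144, -0.2102, 0.0406]
eef_rot: [0.841, 0.541, 0.0, 0.0]
ft_force: [0.6, 0.8, 1.6]
gripper_width: -0.001
```

servo_tool:
  targets:
    - [[0, 0, -0.002], [0, 0, 0], 1]
    - [[0, 0, -0.001], [0, 0, 0], 1]
    - [[0, 0, 0], [0, 0, 0], 1]
    - [[0, 0, 0], [0, 0, 0], 1]

```text
clock: 7.25
tcp_pos: [0.5144, -0.2102, 0.038]
eef_rot: [0.841, 0.541, 0.0, 0.0]
ft_force: [-0.0, 2.4, 6.3]
gripper_width: 0.001
```

At 6.3 N the key is at its stop. I'll rise and go above the oblong key.

servo_tool:
  targets:
    - [[0, 0, 0.02], [0, 0, 0], 1]
    - [[0, 0, 0.04], [0, 0, 0], 1]
    - [[0, 0, 0.012], [0, 0, 0], 1]
    - [[-0.0077, 0.0518, 0], [0, 0, 0], 1]
    - [[-0.0077, 0.0518, 0], [0, 0, 0], 1]
    - [[-0.0077, 0.0518, 0], [0, 0, 0], 1]
    - [[-0.0077, 0.0518, 0], [0, 0, 0], 1]
    - [[-0.0077, 0.0518, 0], [0, 0, 0], 1]
    - [[0, 0, 0], [0, 0, 0], 1]
    - [[0, 0, 0], [0, 0, 0], 1]

```text
clock: 8.5
tcp_pos: [0.4749, 0.0487, 0.1085]
eef_rot: [0.841, 0.541, -0.001, -0.0]
ft_force: [-0.1, -0.0, 0.2]
gripper_width: 0.001
```

Run:
```python
from h import *
keys();cv2.imwrite("pics/w3.png",wpred([.4758,.0493,.0505]))
print(sensors.get_state()["tcp_pos"])
```

```text
round [0.5018 0.2631 0.0418]
square [ 0.5144 -0.2088  0.0426]
oblong [0.4624 0.0381 0.4502]
small [ 0.6546 -0.0718  0.052 ]
lid [ 0.6386 -0.2183  0.0085]
ramekin [0.6503 0.132  0.0071]
pred 324.92754887916175 262.2712690035343
[0.47546962 0.0478613  0.108851  ]
```

View pics/w3.png

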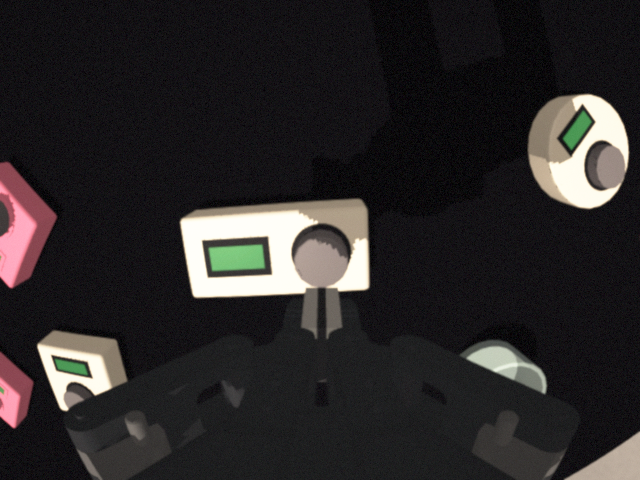

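The square key is down at 0.0426. The wrist view shows the tips over the oblong's key at (321,257), predicted (325,262). Pressing it.

servo_tool:
  targets:
    - [[0, 0, -0.02], [0, 0, 0], 1]
    - [[0, 0, -0.02], [0, 0, 0], 1]
    - [[0, 0, -0.011], [0, 0, 0], 1]
    - [[0, 0, -0.004], [0, 0, 0], 1]
    - [[0, 0, -0.004], [0, 0, 0], 1]
    - [[0, 0, -0.004], [0, 0, 0], 1]
    - [[0, 0, -0.004], [0, 0, 0], 1]
    - [[0, 0, -0.002], [0, 0, 0], 1]
    - [[0, 0, -0.001], [0, 0, 0], 1]
    - [[0, 0, -0.001], [0, 0, 0], 1]
    - [[0, 0, 0], [0, 0, 0], 1]
    - [[0, 0, 0], [0, 0, 0], 1]

```text
clock: 10.1
tcp_pos: [0.4761, 0.0489, 0.0388]
eef_rot: [0.841, 0.541, 0.001, 0.0]
ft_force: [1.5, -2.5, 4.6]
gripper_width: 0.001
```

servo_tool:
  targets:
    - [[0, 0, -0.001], [0, 0, 0], 1]
    - [[0, 0, 0], [0, 0, 0], 1]
    - [[0, 0, 0.02], [0, 0, 0], 1]
    - [[0, 0, 0.05], [0, 0, 0], 1]
    - [[0, 0, 0.06], [0, 0, 0], 1]
    - [[0, 0, 0.06], [0, 0, 0], 1]
    - [[-0.027, 0.05, 0], [0, 0, 0], 1]
    - [[-0.027, 0.05, 0], [0, 0, 0], 1]
    - [[-0.027, 0.05, 0], [0, 0, 0], 1]
    - [[-0.027, 0.05, 0], [0, 0, 0], 1]
    - [[-0.027, 0.05, 0], [0, 0, 0], 1]
    - [[-0.027, 0.05, 0], [0, 0, 0], 1]
    - [[-0.027, 0.05, 0], [0, 0, 0], 1]
    - [[-0.027, 0.05, 0], [0, 0, 0], 1]
    - [[0, 0, 0], [0, 0, 0], 1]
    - [[0, 0, 0], [0, 0, 0], 1]

```text
clock: 12.1
tcp_pos: [0.2585, 0.4482, 0.2259]
eef_rot: [0.841, 0.541, -0.002, 0.0]
ft_force: [0.5, -0.4, -0.2]
gripper_width: 0.0
```

Run:
```python
from h import *
cv2.imwrite("pics/top2.png",keys())
```

```text
round [0.5017 0.2626 0.044 ]
square [ 0.5144 -0.2088  0.0428]
oblong [0.4756 0.048  0.0413]
small [ 0.655  -0.0719  0.0502]
lid [ 0.6386 -0.2184  0.0082]
ramekin [0.6507 0.1322 0.0049]
```

View pics/top2.png

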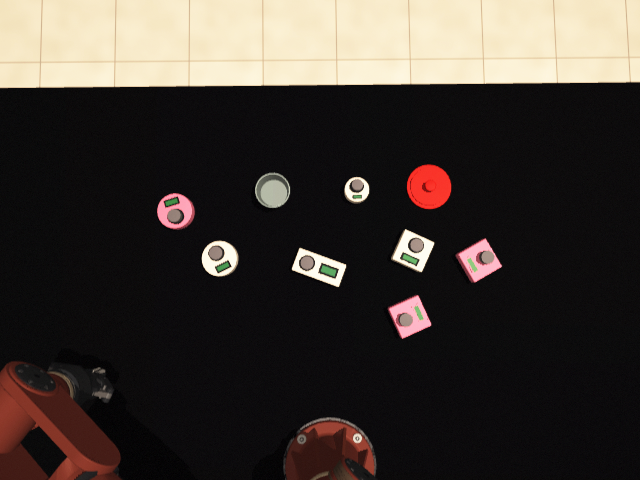

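The top view shows the arm clear and everything at its starting pixels. All three keys read about 0.042 within depth noise, and the small key is still up at 0.050. Handing in.

```bash
python3 -c "
from h import *
print(order.close_job())"
```

```text
the job is handed in; nothing more can be done
None
```

I tapped down the keys on the large round, square and oblong white timers, in that order, with the fingers shut. The last force readings during the presses were about 5.4, 6.3 and 4.6 N; the round and oblong keys then got 1 mm more, with no force reading taken there. I handed the job in after about 12 s.

- **Keys:** in the last top view the pressed keys read 0.044 m (round), 0.043 m (square) and 0.041 m (oblong), against 0.042 m for fully down. The round key had read 0.042 m in two earlier looks, so I take the 2 mm spread as depth noise. The small timer's key was still up at 0.050 m.
- **Everything else:** the timers, ramekin and lid sat at their starting pixels, and the arm was clear of everything. No check failed. The wrist-view predictions of the key centres were off by only 2–3 mm.

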